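# Seat the keyed pulley of the jar mill drive and stack its spacers

### The job

On the blue jar-mill drive the toothed pulley has been slipped onto the shaft but is sitting up on the key: turn it on the shaft until its keyway drops over the key and it is fully home on the shoulder. Then thread the thick brass spacer onto the shaft, and the thin green spacer after it, so that they lie flat on the pulley and on each other. Leave everything else on the table where it stands.

Things in the scene. Friction and masses are not known exactly. Their poses are not given: they have to be found in the camera images.
- shaft_seat (a point): centre of the seat (round steel shoulder, 32 mm) at the foot of the drive's upright steel shaft; z up along the axis, x from the axis towards the key. The shaft does not turn; it is 18 mm in diameter and 67 mm tall above this point, its top 5 mm tapering to 12 mm. The flat top of the fixed blue gear case (130 x 110 mm) lies 8 mm below this point, the table 70 mm below
- key_top (a point): top of the brass key on the shaft, mid-width, 11 mm out from the shaft's axis. The key is 6 mm wide, stands 4 mm proud of the shaft and reaches from the seat up to this point, 16 mm above it; higher up the shaft is plain. A short red line on the shaft's end points to the key's side
- guard (a point): middle of the top edge of the yellow belt guard fixed on the gear case: sheet metal curving behind the pulley 66 mm from the shaft's axis, over 50 degrees to either side of this point, its top 46 mm above the seat. The blue motor barrel lies beyond it, lower than the guard's top
- pulley_center (a point): aluminium toothed pulley, loose, slipped onto the shaft and resting on top of the key, 16 mm too high. Point on its axis half-way up its 34 mm height. Lower part: toothed rim 68 mm across, 12 mm tall; upper part: square boss 36 x 36 mm, 22 mm tall, its sides square to the pulley's own x and y; bore 20 mm right through. Mass 0.2 to 0.42 kg
- keyway (a point): keyway of the pulley, top end: a slot 8 mm wide cut in the bore on the pulley's own +x side, right through its height; point 12 mm out from the pulley's axis. A red dot on the rim marks the same side. The slot clears the key by 1 mm a side: the pulley drops when its x lies along the seat's x, within about 0.08 rad
- thick_center (a point): thick brass spacer ring, 40 mm outside, 21.6 mm bore, 18 mm thick, lying flat on the table (z of its axis up); point at its centre, half-way up
- thin_center (a point): thin green spacer ring, 40 mm outside, 21.6 mm bore, 10 mm thick, lying flat on the table; point at its centre, half-way up
- glaze_jar_c (a point): bystander, loose: low pink glaze jar with a black lid, 60 across, 55 tall (mm); point 27 above the table on its axis
- slip_cup_c (a point): bystander, loose: dark speckled open cup, 68 across the rim, 52 tall (mm); point 26 above the table on its axis
- pinch_pot_c (a point): bystander, loose: terracotta pinch pot, 72 across the rim, 46 tall (mm); point 23 above the table on its axis
- oxide_tin_c (a point): bystander, loose: red tin with a pale lid, 60 across, 48 tall (mm); point 24 above the table on its axis
- flask_c (a point): bystander, loose: steel drinking flask, 70 across, 200 tall (mm); point half-way up on its axis
- bearing_ring_c (a point): bystander, loose: large dark steel ring, 58 outside, 34 bore, 14 thick (mm); not one of the spacers, it stays where it is, point at its centre
- trim_tool_c (a point): bystander, loose: wooden-handled brush lying flat, 170 long along its x (mm); point near its middle, 5 above its underside
Not all that is in view belongs to the job. Leave any turquoise look-alike of the part that bears pulley_center alone.

How it is judged:
By the outcome, as a careful person would: the job done as asked, in the order asked, and still so for the second after the job is handed in, with the robot touching nothing.
It also fails if it takes over 67 s, if anything falls off the work surface, if the arm or the gripper's body presses on something with over 40 N, if the wrist force passes 120 N, or if a joint passes its speed limit or range.

### The arm

A 6-joint arm with a two-finger parallel gripper is mounted at the origin on the work surface. World frame = base frame: x ahead of the robot, y to its left, z up, the work surface at z = 0. Lengths are in mm, angles in rad, forces in N, time in s.
With the tool pointing down it reaches from about 250 to 775 mm from the base axis. Payload 4 kg.
Tool frame: the origin (TCP) lies between the finger pads; the fingertips stand manip.nose_length ahead of it and the grasp point (between the pads) lies 11 mm behind it (manip.nose_length is the distance from the TCP to the fingertips, in mm); z points along the fingers, y is the line along which they close (so a half turn about z gives the same grasp; the last joint's range is limited). The gripper opens to 85 mm and grips with 20 to 120 N. Pads are 22 mm wide; open, the fingers measure 114 mm over their backs; the gripper's body (76 mm by 85 mm) begins 54 mm behind the grasp point. The pads swing forward as they close: fully open they stand 13 mm farther back than shut.
Start: joints at [-0.103, 0.087, 1.371, -0, 1.684, -0.103], TCP at [550.015, -0.006, 239.341] pointing down, gripper open.
Joint ranges: [-3.1, 3.1], [-0.76, 2.03], [0.27, 2.55], [-1.08, 4.22], [0.17, 2.65], [-2.57, 2.57]. Speed limits (rad/s): [2.79, 2.79, 3.14, 3.14, 3.14, 3.14].

### API

Orientations are given as [roll, pitch, yaw] about the fixed x, y, z axes, in that order (R = Rz(yaw) Ry(pitch) Rx(roll)).
In Python, from rig import manip, camera, spotter gives the robot as it stands.
- The arm moves only by the tool move_arm, never from a script. Its argument "increments" is a list of rows, each a list of 2 entries, a list of its own where there are three numbers: the shift along the tool's x, y, z in m, then the turn, a rotation vector about the tool's x, y, z in degrees. A call has 1 to 20 rows; each row is the pose to reach, as a shift and turn from the pose commanded when the call began, along the tool's axes at that moment; what a row does not reach only later rows make up. A row lasts 1/8 s, in which the tool goes at most 62.5 mm and 10.7 degrees, less where a joint would pass 70% of its speed; a pose out of reach is approached as far as the arm can. A call with a gripper value outside its range is refused whole. "hand" is the opening, from 0 (shut) to 1 (fully open), set as the call begins (left out, the last holds). The fingers move at their own pace and stop on an object; "force" is the grip in N (left out, the last holds). Time passes only in rows, so rows that repeat a pose let the fingers close. It gives the time, the measured TCP pose, the force, the opening and the grip force at its end, in the units of the state.
- manip.sense(): the state, without advancing time (a new reading comes with each control period).
- camera(name): name is "scene" or "side" or "wrist"; returns a dict with "frame" (400x640x3 uint8, blue, green, red), "range_z" (400x640 float32, mm along the optical axis (not along the pixel's ray), 0 where there is no reading), "camera_matrix" (3x3 intrinsics, pixels), "distortion" ([k1, k2, p1, p2, k3] as OpenCV has them; the pictures are not rectified), "position" and "attitude" of the camera in the world. Camera axes: x right, y down, z forward; pixel columns grow to the right and rows downward; lengths in mm; the calibration is good to about 2 mm. A picture is of the moment at which its call begins.
- manip.sign_off(): hands the job in; it is judged then, once.
Trained networks look in a picture, given as the dict that the camera call returned (one of the last four; its "shot" number tells which), for a name from the list of things; names that differ only in an ending like _2 or _b are one class to them, and where a whole thing is asked for, a point or a joint stands for the part that bears it (a point fixed in the world has none). Each returns a list of dicts, best first, with "p" (0 to 1); they miss things now and then, are a little off and sometimes report something else, mostly with a low value. They report only what shows in the picture. A call takes as long as a camera call. They do not tell look-alikes from the thing itself.
- spotter.silhouettes(picture, label): "region" (400x640 bool, what is visible of it) and "extent" ([left, top, right, bottom] in pixels, round what is visible of it).
The state is a dict: "time": time; "joint_positions": joint angles; "joint_velocities": joint speeds; "effort": joint torques, N m; "position": TCP position; "tool_rot": TCP orientation; "contact_force": force on the tool from outside, world axes, zero at the start; "moment": the same for the moment, N m; "opening": opening from 0.0 (shut) to 1.0 (fully open); "finger_force": force on a finger pad.
Only numpy, scipy, OpenCV 4.12 (cv2) and the standard library are available. Lean on these libraries where they do the work, as an engineer would, in place of code of your own. Each camera call takes 0.05 s, during which the arm holds its last target. There are 200 camera calls.

## Working session

There is one attempt and no reset: what is moved stays moved. The work goes in short steps, Python scripts to look and compute and a tool call to move; the robot and the scene stay as the last step left them, time stands still between calls to the robot, and variables do not carry over. Pictures are saved under pics/ and viewed, at most 12 in all, crops included, and the job is handed in when it is done.

Besides the shell and the picture viewer there is one more tool, called after "Emit:" by a JSON object that holds its "fn" and its "kwargs", one argument or row to a line. move_arm: Moves the arm, as the interface text tells. Its arguments: {"type":"object","properties":{"increments":{"type":"array","items":{"type":"array"}},"hand":{"type":"number"},"force":{"type":"number"}},"required":["increments"]}

```bash
ls; mkdir -p pics; cat > h.py <<'E'
from rig import manip, camera, spotter
import numpy as np, cv2
from scipy.spatial.transform import Rotation as R
def cloud(p):
    K=np.array(p["camera_matrix"],float);d=np.array(p["distortion"],float)
    v,u=np.mgrid[0:400,0:640]
    n=cv2.undistortPoints(np.stack([u.ravel(),v.ravel()],1).astype(float).reshape(-1,1,2),K,d).reshape(400,640,2)
    z=p["range_z"];c=np.dstack([n[...,0]*z,n[...,1]*z,z])
    a=np.array(p["attitude"],float)
    A=R.from_euler("xyz",a).as_matrix() if a.shape==(3,) else a
    return c@A.T+np.array(p["position"])
def proj(p,X):
    a=np.array(p["attitude"],float);A=R.from_euler("xyz",a).as_matrix() if a.shape==(3,) else a
    rv=cv2.Rodrigues(A.T)[0];t=-A.T@np.array(p["position"],float)
    return cv2.projectPoints(np.atleast_2d(np.array(X,float)),rv,t,np.array(p["camera_matrix"],float),np.array(p["distortion"],float))[0].reshape(-1,2)
E
python3 - <<'E'
from h import *
print(manip.sense()["tool_rot"],manip.nose_length)
names="pulley_center thick_center thin_center glaze_jar_c slip_cup_c pinch_pot_c oxide_tin_c flask_c bearing_ring_c trim_tool_c".split()
ims=[]
for cam in ("scene","side"):
    p=camera(cam);C=cloud(p);print(cam,p["position"],p["attitude"])
    ims.append(p["frame"])
    for n in names:
        for r in spotter.silhouettes(p,n)[:3]:
            m=r["region"]&(p["range_z"]>0)
            if m.sum()<5: continue
            X=C[m];top=np.percentile(X[:,2],97);T=X[X[:,2]>top-5]
            print(n,round(r["p"],2),[int(x) for x in r["extent"]],"med",X.mean(0).round(),"top",round(top),"topmid",((T.max(0)+T.min(0))/2).round(1))
    cv2.imwrite(f"pics/{cam}1.png",p["frame"])
E
```

```text
pics
[-3.13936133e+00 -1.92588086e-04  1.57077910e+00] 8.0
scene [1025.85965168  668.68219095  746.20189722] [-2.24886544  0.01769647  2.51498619]
pulley_center 0.7 [276, 197, 302, 217] med [ 591. -110.   21.] top 37 topmid [604.9 -57.2  75.1]
pulley_center 0.66 [304, 205, 334, 225] med [590.  59. 104.] top 121 topmid [584.3  50.7 118.9]
pulley_center 0.16 [315, 200, 324, 209] med [584.  52. 129.] top 138 topmid [582.8  49.  136.1]
thick_center 0.55 [419, 271, 436, 287] med [464. 331.  14.] top 21 topmid [462.9 330.4  18.7]
glaze_jar_c 0.74 [395, 240, 416, 273] med [469. 263.  39.] top 58 topmid [461.  257.6  55.8]
glaze_jar_c 0.57 [416, 270, 437, 289] med [465. 330.  14.] top 21 topmid [463.5 330.1  18.9]
slip_cup_c 0.87 [437, 278, 468, 312] med [459. 403.  32.] top 54 topmid [460.9 403.7  52.6]
slip_cup_c 0.16 [317, 199, 322, 210] med [576.  42. 121.] top 138 topmid [582.8  48.2 136.1]
pinch_pot_c 0.85 [254, 151, 272, 166] med [ 511. -382.   33.] top 47 topmid [ 513.4 -378.8   45.4]
oxide_tin_c 0.79 [287, 163, 304, 186] med [ 484. -219.   32.] top 51 topmid [ 477.2 -230.8   49.1]
o
[... 1107 characters left out ...]
] top 52 topmid [456.9 400.9  50.7]
pinch_pot_c 0.7 [405, 293, 439, 334] med [ 520. -381.   29.] top 47 topmid [ 513.3 -384.9   45.4]
oxide_tin_c 0.92 [335, 265, 367, 301] med [ 466. -243.   37.] top 50 topmid [ 474.3 -234.7   48.8]
oxide_tin_c 0.26 [274, 94, 298, 162] med [697. 286.  65.] top 200 topmid [602.3 154.6 244.7]
flask_c 0.86 [274, 90, 297, 163] med [700. 288.  62.] top 199 topmid [616.  153.7 241.1]
bearing_ring_c 0.74 [290, 171, 320, 192] med [572.  35. 105.] top 122 topmid [580.4  43.9 120.1]
bearing_ring_c 0.51 [271, 182, 284, 199] med [573. 170.  12.] top 17 topmid [576.4 167.4  15.6]
trim_tool_c 0.88 [255, 219, 315, 254] med [471.  -4.  17.] top 23 topmid [470.3 -12.2  21. ]
```

```bash
python3 - <<'E'
import cv2,numpy as np
a=cv2.imread("pics/scene1.png")[140:350,240:480];b=cv2.imread("pics/side1.png")[90:340,175:445]
a=cv2.resize(a,None,fx=2.5,fy=2.5,interpolation=3)
cv2.imwrite("pics/a.png",a)
cv2.imwrite("pics/b.png",cv2.resize(b,None,fx=2.4,fy=2.4,interpolation=3))
E
```

```text
(no output)
```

View pics/a.png

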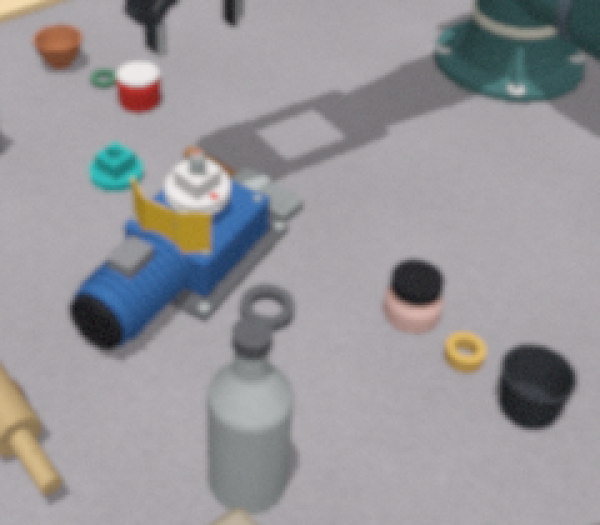

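View pics/b.png

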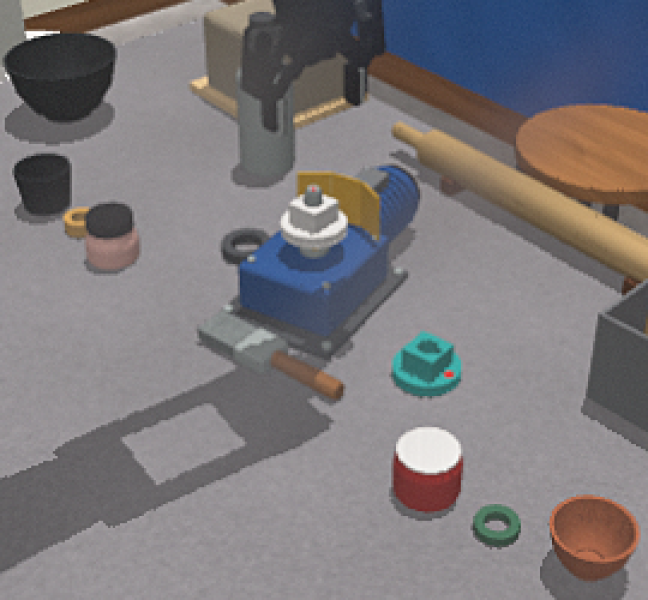

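The two views show the drive (blue) near (580,46) with a white pulley on it. The turquoise look-alike lies on the table at (590,-120). The brass ring sits between the jar and the cup, and the green ring between the tin and the pinch pot. Next I'll use the wrist camera.

```bash
python3 - <<'E'
from h import *
p=camera("wrist");C=cloud(p);print(p["position"],p["attitude"],p["camera_matrix"])
np.savez("w1.npz",C=C,f=p["frame"],z=p["range_z"])
cv2.imwrite("pics/w1.png",p["frame"])
for n in ("pulley_center",):
    for r in spotter.silhouettes(p,n)[:3]:
        m=r["region"]&(p["range_z"]>0);X=C[m];print(r["p"],r["extent"],X.mean(0),X.min(0),X.max(0))
print(proj(p,[[580,46,137],[580,46,125]]))
E
```

```text
[550.87149761  75.50820941 372.85337526] [ 2.84135441e+00 -3.36158270e-04 -9.16989122e-04] [[285.18673179   0.         324.83503919]
 [  0.         285.18673179 195.47027759]
 [  0.           0.           1.        ]]
0.92 [326.7, 228.5, 375.4, 276.2] [ 583.7393015  -116.11999199   17.6991097 ] [ 552.45429274 -163.66392528   -2.85471088] [617.92158441 -88.80187752  34.96384576]
0.77 [322.8, 106.3, 390.8, 176.6] [581.5581774   47.16327007 103.66991625] [548.94991314   3.83766668  60.04799268] [616.53092565  79.17694999 120.59370048]
[[360.26944223 144.78166445]
 [358.61021202 143.0253931 ]]
```

View pics/w1.png

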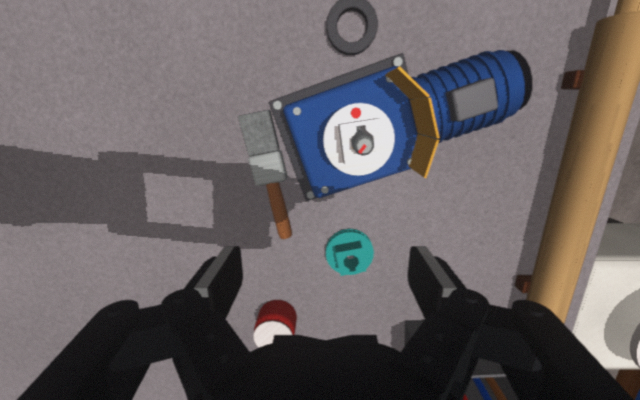

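The wrist view shows the white pulley at (360,140), its red dot at (356,113) and the red line on the shaft end near (362,149). I'll measure both angles.

```bash
python3 - <<'E'
from h import *
d=np.load("w1.npz");C=d["C"];f=d["f"].astype(int);z=d["z"]
red=(f[...,2]-np.maximum(f[...,0],f[...,1])>60)
red[:, :330]=0;red[:,400:]=0;red[:90]=0;red[180:]=0
n,l,s,c=cv2.connectedComponentsWithStats(red.astype(np.uint8))
for i in range(1,n):
    if s[i,4]>3: m=l==i;print(s[i],c[i],C[m].mean(0))
reg=np.zeros_like(red);reg[95:185,315:400]=1
# heights histogram
Z=C[...,2]
print(np.histogram(Z[reg],bins=np.arange(50,145,5)))
for lo,hi in((133,142),(117,124),(94,102)):
    m=(reg&(Z>lo)&(Z<hi)).astype(np.uint8)
    X=C[m>0];print(lo,len(X),X.mean(0),X.min(0),X.max(0))
    cs=max(cv2.findContours(m,0,1)[0],key=len)[:,0]
    P=C[cs[:,1],cs[:,0]][:,:2].astype(np.float32)
    print(cv2.minAreaRect(P),cv2.minEnclosingCircle(P))
cv2.imwrite("pics/w1c.png",cv2.resize(d["f"][95:185,310:400],None,fx=6,fy=6,interpolation=2))
E
```

```text
[351 107  10  12  91] [355.54945055 112.52747253] [579.6130891   70.69611218  95.80364764]
[358 144   8  10  39] [361.76923077 148.76923077] [581.45363182  42.61906359 136.18815838]
(array([   2,  442, 2935,   16,    5,    0,    3,   25,  425, 1819,   28,
         41,   46, 1171,   37,   19,  168,  181]), array([ 50,  55,  60,  65,  70,  75,  80,  85,  90,  95, 100, 105, 110,
       115, 120, 125, 130, 135, 140]))
133 259 [582.70587006  45.57210779 135.48187486] [575.30725678  37.89955834 133.0143049 ] [590.31747285  52.72152341 137.75698684]
((583.1251220703125, 45.2464485168457), (14.521507263183594, 14.69676685333252), 80.7916259765625) ((582.8775634765625, 45.3796272277832), 7.973626136779785)
117 1058 [582.53295353  45.61647611 118.33083277] [563.3025629   26.47010952 117.00053092] [603.14573728  66.53259125 123.91625726]
((583.5985107421875, 46.23442840576172), (36.159034729003906, 36.09721374511719), 8.459074020385742) ((583.4759521484375, 46.43333435058594), 24.614519119262695)
94 2185 [580.27371425  47.27600584  96.22982581] [549.18354306  12.13982426  94.01801316] [616.79981664  79.17166252 101.82755619]
((583.088623046875, 45.510169982910156), (67.12075805664062, 67.1914291381836), 44.18338394165039) ((583.039794921875, 45.384986877441406), 33.98597717285156)
```

View pics/w1c.png

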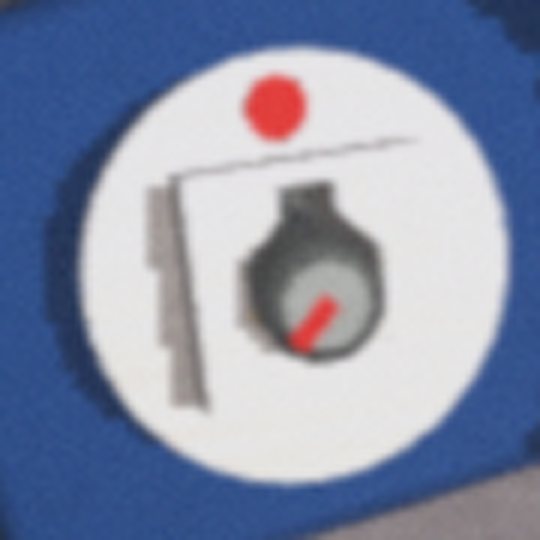

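```bash
python3 - <<'E'
from h import *
d=np.load("w1.npz");C=d["C"];f=d["f"].astype(int)
cam=np.array([550.8715,75.5082,372.8534])
red=(f[...,2]-np.maximum(f[...,0],f[...,1])>40);red[:, :352]=0;red[:,372:]=0;red[:140]=0;red[165:]=0
D=C[red]-cam; P=(cam+D*((137-cam[2])/D[:,2:]))[:,:2]
w=(f[...,2]-f[...,1])[red].astype(float)
m=(P*w[:,None]).sum(0)/w.sum();u,s,v=np.linalg.svd((P-m)*np.sqrt(w)[:,None]);print(m,v[0],np.degrees(np.arctan2(v[0,1],v[0,0])),s)
print(np.degrees(np.arctan2(*(m-[583,45.4])[::-1])))
E
```

```text
[581.3958518   42.83113517] [-0.58146069 -0.8135745 ] -125.55334548320128 [165.51357591  66.23063331]
-121.9830466243505
```

Emit:
{"fn": "move_arm", "kwargs": {
  "increments": [
    [[0.0454,0.033,0.02],[0,0,81.5]],
    [[0.0454,0.033,0.03],[0,0,81.5]],
    [[0.0454,0.033,0.04],[0,0,81.5]],
    [[0.0454,0.033,0.04],[0,0,81.5]],
    [[0.0454,0.033,0.04],[0,0,81.5]],
    [[0.0454,0.033,0.04],[0,0,81.5]],
    [[0.0454,0.033,0.04],[0,0,81.5]],
    [[0.0454,0.033,0.04],[0,0,81.5]],
    [[0.0454,0.033,0.04],[0,0,81.5]],
    [[0.0454,0.033,0.04],[0,0,81.5]]
  ]
}}

```text
time: 2.45
position: [583.0, 45.4, 199.4]
tool_rot: [3.142, -0.0, 0.15]
contact_force: [-0.5, -0.2, 0.2]
opening: 1.001
finger_force: 0.0
```

```bash
python3 - <<'E'
from h import *
p=camera("wrist");C=cloud(p);f=p["frame"].astype(int)
cam=np.array(p["position"]);print(cam,manip.sense()["joint_positions"])
c0=proj(p,[[583,45.4,137]])[0];print(c0)
red=(f[...,2]-np.maximum(f[...,0],f[...,1])>40)
n,l,s,c=cv2.connectedComponentsWithStats(red.astype(np.uint8))
for i in range(1,n):
    if s[i,4]<20 or np.hypot(*(c[i]-c0))>90: continue
    D=C[l==i]-cam
    zz=137 if np.hypot(*(c[i]-c0))<25 else 97
    P=(cam+D*((zz-cam[2])/D[:,2:]))[:,:2];m=P.mean(0);u,sv,v=np.linalg.svd(P-m,full_matrices=False)
    print(s[i],c[i],zz,m,np.degrees(np.arctan2(v[0,1],v[0,0])),sv)
Z=C[...,2];v,u=np.mgrid[:400,:640];reg=np.hypot(u-c0[0],v-c0[1])<130
R2=np.hypot(C[...,0]-583,C[...,1]-45.4)
for lo,hi,r in((132,142,15),(116,124,30),(92,102,40)):
    m=(reg&(Z>lo)&(Z<hi)&(R2<r)).astype(np.uint8)
    cs=max(cv2.findContours(m,0,1)[0],key=len)[:,0]
    P=C[cs[:,1],cs[:,0]][:,:2].astype(np.float32)
    print(lo,np.median(Z[m>0]),cv2.minAreaRect(P),cv2.minEnclosingCircle(P))
cv2.imwrite("pics/w2.png",p["frame"])
E
```

```text
[658.8007322   56.45730771 332.83627756] [-1.92369499e-02  1.75180895e-01  1.35149654e+00 -1.15789920e-05
  1.61479689e+00  1.40194986e+00]
[324.64368401 216.06768554]
[290 193  12  12 109] [295.3853211  198.21100917] 97 [580.15411976  70.73017789] 156.29545187214524 [27.71120089 27.02191959]
[323 214  11   9  53] [327.90566038 217.81132075] 137 [581.99300543  42.81530615] -122.6686773185592 [17.45377123  7.61573064]
132 135.40685495172002 ((583.8951416015625, 45.5205192565918), (15.642212867736816, 16.069717407226562), 48.86806106567383) ((583.7958984375, 45.57415771484375), 8.437725067138672)
116 118.00949228964583 ((583.7156372070312, 46.631858825683594), (36.874088287353516, 35.97886276245117), 7.674490928649902) ((584.397216796875, 46.53282928466797), 24.803701400756836)
92 95.91634785198093 ((583.4202270507812, 45.920875549316406), (67.6760025024414, 67.5057601928711), 38.04544448852539) ((583.1654052734375, 45.813133239746094), 34.269935607910156)
```

View pics/w2.png

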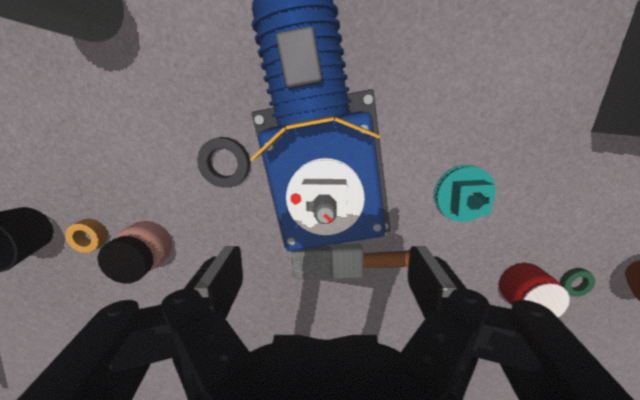

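The wrist picture shows the line on the shaft end at (328,218) and the dot at (295,198). That puts the key at about -124° and the keyway at about 98°, so the pulley needs turning by +138°. I'll descend and grip the boss.

Emit:
{"fn": "move_arm", "kwargs": {
  "increments": [
    [[0.0004,-0.0002,0.03],[0,0,0.5]],
    [[0.0004,-0.0002,0.06],[0,0,0.5]],
    [[0.0004,-0.0002,0.075],[0,0,0.5]],
    [[0.0004,-0.0002,0.082],[0,0,0.5]],
    [[0.0004,-0.0002,0.088],[0,0,0.5]],
    [[0.0004,-0.0002,0.088],[0,0,0.5]]
  ],
  "hand": 0.7
}}

```text
time: 3.25
position: [583.7, 45.6, 111.8]
tool_rot: [3.141, -0.001, 0.14]
contact_force: [-0.4, -0.6, -0.3]
opening: 0.7
finger_force: 0.0
```

Emit:
{"fn": "move_arm", "kwargs": {
  "increments": [
    [[0,0,0],[0,0,0]],
    [[0,0,0],[0,0,0]],
    [[0,0,0],[0,0,0]],
    [[0,0,0],[0,0,0]],
    [[0,0,0],[0,0,0]],
    [[0,0,0],[0,0,0]]
  ],
  "hand": 0.2,
  "force": 30
}}

```text
time: 4.0
position: [584.0, 45.7, 112.3]
tool_rot: [3.141, -0.002, 0.14]
contact_force: [0.7, 1.0, 5.2]
opening: 0.416
finger_force: 33.2
```

Emit:
{"fn": "move_arm", "kwargs": {
  "increments": [
    [[0,0,-0.001],[0,0,-5]],
    [[0,0,-0.001],[0,0,-13]],
    [[0,0,-0.001],[0,0,-21]],
    [[0,0,-0.001],[0,0,-29]],
    [[0,0,-0.001],[0,0,-37]],
    [[0,0,-0.001],[0,0,-45]],
    [[0,0,-0.001],[0,0,-53]],
    [[0,0,-0.001],[0,0,-61]],
    [[0,0,-0.001],[0,0,-69]],
    [[0,0,-0.001],[0,0,-77]],
    [[0,0,-0.001],[0,0,-85]],
    [[0,0,-0.001],[0,0,-93]],
    [[0,0,-0.001],[0,0,-101]],
    [[0,0,-0.001],[0,0,-109]],
    [[0,0,-0.001],[0,0,-117]],
    [[0,0,-0.001],[0,0,-125]],
    [[0,0,-0.001],[0,0,-132]],
    [[0,0,-0.001],[0,0,-138]],
    [[0,0,-0.001],[0,0,-138]]
  ]
}}

```text
time: 6.38
position: [581.9, 45.7, 110.2]
tool_rot: [-3.139, -0.004, 2.547]
contact_force: [-1.2, -0.0, -3.8]
opening: 0.408
finger_force: 32.2
```

Emit:
{"fn": "move_arm", "kwargs": {
  "increments": [
    [[0,0,0.002],[0,0,0]],
    [[0,0,0.004],[0,0,0]],
    [[0,0,0.006],[0,0,0]],
    [[0,0,0.006],[0,0,0]]
  ]
}}

```text
time: 6.88
position: [582.1, 45.8, 105.6]
tool_rot: [-3.14, -0.003, 2.548]
contact_force: [-4.4, 0.9, -1.4]
opening: 0.411
finger_force: 32.4
```

Emit:
{"fn": "move_arm", "kwargs": {
  "increments": [
    [[0,0,0.003],[0,0,0]],
    [[0,0,0.006],[0,0,0]],
    [[0,0,0.008],[0,0,0]],
    [[0,0,0.0095],[0,0,0]],
    [[0,0,0.011],[0,0,0]],
    [[0,0,0.011],[0,0,0]]
  ]
}}

```text
time: 7.62
position: [582.9, 45.6, 97.4]
tool_rot: [-3.141, -0.0, 2.548]
contact_force: [-8.0, -0.4, 7.2]
opening: 0.412
finger_force: 33.4
```

Emit:
{"fn": "move_arm", "kwargs": {
  "increments": [
    [[0,0,0],[0,0,0]],
    [[0,0,0],[0,0,0]],
    [[0,0,0],[0,0,0]],
    [[0,0,-0.03],[0,0,0]],
    [[0,0,-0.07],[0,0,0]],
    [[0,0,-0.11],[0,0,0]],
    [[0,0,-0.11],[0,0,0]]
  ],
  "hand": 0.65
}}

```text
time: 8.5
position: [585.9, 45.6, 210.3]
tool_rot: [3.136, 0.009, 2.548]
contact_force: [-0.4, 0.2, -0.2]
opening: 0.648
finger_force: 0.0
```

```bash
cat > look.py <<'E'
from h import *
def pulley(p):
    C=cloud(p);Z=C[...,2];R2=np.hypot(C[...,0]-583.3,C[...,1]-45.7)
    for lo,hi,r in((132,142,12),(98,124,28),(78,97,37)):
        m=((Z>lo)&(Z<hi)&(R2<r)).astype(np.uint8)
        if m.sum()<20: print("none",lo);continue
        cs=max(cv2.findContours(m,0,1)[0],key=len)[:,0]
        P=C[cs[:,1],cs[:,0]][:,:2].astype(np.float32)
        print(lo,m.sum(),np.median(Z[m>0]).round(1),cv2.minAreaRect(P),cv2.minEnclosingCircle(P))
E
python3 - <<'E'
from look import *
p=camera("wrist");pulley(p);print(manip.sense()["position"],manip.sense()["tool_rot"],manip.sense()["joint_positions"])
cv2.imwrite("pics/w3.png",cv2.resize(p["frame"][100:300,200:450],None,fx=3,fy=3,interpolation=2))
E
```

```text
132 324 135.4 ((583.0448608398438, 45.33766174316406), (16.23023223876953, 16.374832153320312), 44.43178939819336) ((583.0432739257812, 45.195770263671875), 8.545464515686035)
98 1159 102.9 ((584.0299682617188, 44.97706604003906), (35.894832611083984, 36.12314224243164), 56.26211166381836) ((584.0821533203125, 45.31766891479492), 24.989654541015625)
78 2211 81.0 ((584.2879638671875, 45.139244079589844), (67.16948699951172, 67.62613677978516), 9.578667640686035) ((584.3450317382812, 45.1036491394043), 34.071495056152344)
[584.6355158   45.59162493 207.47492704] [3.13884762 0.00433842 2.54809795] [-1.88150574e-02  1.72624281e-01  1.33838426e+00 -5.41936168e-05
  1.62545048e+00 -9.96125737e-01]
```

View pics/w3.png

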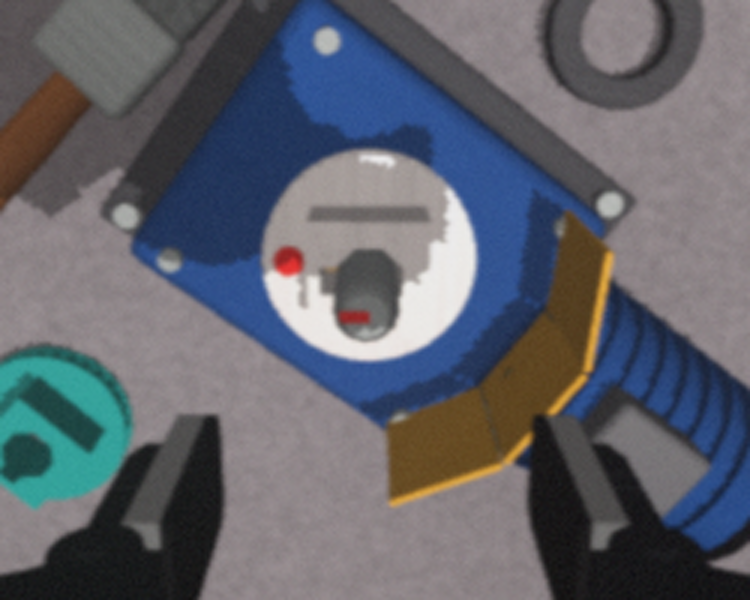

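The keyway has dropped over the key: the boss top is at about 103 and the boss angle at 146°. I'll check the height relative to the gear case while moving on towards the brass ring.

```bash
python3 - <<'E'
from h import *
for nm in("wrist","scene","side"):
    p=camera(nm);C=cloud(p)
    Z=C[...,2];r=np.hypot(C[...,0]-583.5,C[...,1]-45.5)
    def q(m): return (m.sum(),np.median(Z[m]).round(2)) if m.sum()>5 else None
    print(nm,"case",q((r<50)&(r>38)&(Z>52)&(Z<68)),"rim",q((r<32)&(r>27)&(Z>75)&(Z<92)),"boss",q((r<17)&(r>12)&(Z>97)&(Z<112)),"shaft",q((r<6)&(Z>130)&(Z<142)))
    m=(r<32)&(r>27)&(Z>75)&(Z<92);X=C[m]
    A=np.c_[X[:,:2]-[583.5,45.5],np.ones(len(X))];c=np.linalg.lstsq(A,X[:,2],rcond=None)[0];print(c)
    m=(r<50)&(r>38)&(Z>52)&(Z<68);X=C[m]
    A=np.c_[X[:,:2]-[583.5,45.5],np.ones(len(X))];c=np.linalg.lstsq(A,X[:,2],rcond=None)[0];print(c)
d=np.load("w1.npz");C=d["C"];Z=C[...,2];r=np.hypot(C[...,0]-583.5,C[...,1]-45.5)
print("before",q((r<50)&(r>38)&(Z>52)&(Z<68)),q((r<32)&(r>27)&(Z>90)),q((r<17)&(r>12)&(Z>110)))
E
```

```text
wrist case (np.int64(2835), np.float64(60.9)) rim (np.int64(859), np.float64(80.94)) boss (np.int64(427), np.float64(102.93)) shaft (np.int64(176), np.float64(135.94))
[-1.97645936e-04  2.60426338e-03  8.09146084e+01]
[1.56056212e-04 5.12833883e-04 6.08834989e+01]
scene case (np.int64(114), np.float64(62.88)) rim (np.int64(56), np.float64(83.0)) boss (np.int64(34), np.float64(105.45)) shaft (np.int64(11), np.float64(137.64))
[-4.85782743e-03  5.04089096e-03  8.29610898e+01]
[-6.39744602e-04  5.18967103e-03  6.28137388e+01]
side case (np.int64(221), np.float64(63.07)) rim (np.int64(79), np.float64(82.56)) boss (np.int64(40), np.float64(104.89)) shaft (np.int64(12), np.float64(137.01))
[3.87195460e-02 5.80041741e-02 8.25024242e+01]
[-5.37421833e-03  2.42205862e-03  6.30143179e+01]
before (np.int64(2567), np.float64(60.9)) (np.int64(5828), np.float64(315.58)) (np.int64(551), np.float64(118.18))
```

Rim minus case is 20.0 mm, so the pulley is fully home on the shoulder. Now I'll go to hover over the brass ring.

Emit:
{"fn": "move_arm", "kwargs": {
  "increments": [
    [[0.02,0.013,0.0],[0,0,5]],
    [[0.052,0.034,0.01],[0,0,14]],
    [[0.091,0.059,0.02],[0,0,23]],
    [[0.13,0.084,0.03],[0,0,32]],
    [[0.169,0.109,0.04],[0,0,41]],
    [[0.208,0.134,0.045],[0,0,48]],
    [[0.24,0.155,0.05],[0,0,53]],
    [[0.255,0.165,0.056],[0,0,56]],
    [[0.26,0.168,0.057],[0,0,56]],
    [[0.26,0.168,0.057],[0,0,56]],
    [[0.26,0.168,0.057],[0,0,56]],
    [[0.26,0.168,0.057],[0,0,56]]
  ],
  "hand": 0.75
}}

```text
time: 10.2
position: [462.3, 329.6, 148.6]
tool_rot: [3.141, -0.0, 1.57]
contact_force: [-0.7, -1.4, 0.7]
opening: 0.75
finger_force: 0.0
```

```bash
cat > ring.py <<'E'
from h import *
import sys
def ring(name,zt,approx,zmin,zmax):
    p=camera("wrist");C=cloud(p);s=manip.sense()
    r=np.hypot(C[...,0]-approx[0],C[...,1]-approx[1]);m=((r<26)&(C[...,2]>zmin)&(C[...,2]<zmax)).astype(np.uint8)
    for q in spotter.silhouettes(p,name)[:2]: 
        k=q["region"];print(q["p"],q["extent"],np.median(C[k],0).round(1))
    cs=max(cv2.findContours(m,0,1)[0],key=len)[:,0]
    P=C[cs[:,1],cs[:,0]][:,:2].astype(np.float32);c=cv2.minEnclosingCircle(P);print(c,cv2.minAreaRect(P)[:2],"z",np.median(C[...,2][m>0]))
    T=R.from_euler("xyz",s["tool_rot"]);print(s["position"],s["tool_rot"],s["joint_positions"].__repr__())
    print("tool shift",T.inv().apply(np.r_[c[0],0]-np.r_[s["position"][:2],0]).round(1))
    return p
E
python3 - <<'E'
from ring import *
p=ring("thick_center",18,(463,330.4),10,25)
cv2.imwrite("pics/w4.png",p["frame"])
E
```

```text
0.9 [304.5, 170.4, 347.3, 212.2] [463.4 328.3  16.5]
((463.1735534667969, 327.2954406738281), 19.95738410949707) ((463.2518005371094, 327.3764343261719), (38.877655029296875, 38.654808044433594)) z 16.66058926971698
[462.27639239 329.69052051 148.5845562 ] [ 3.14106574e+00 -7.69763311e-05  1.56973715e+00] array([ 5.19783554e-01,  1.60911953e-01,  1.46973487e+00, -1.95787117e-04,
        1.51045048e+00,  5.20854512e-01])
tool shift [-2.4  0.9  0. ]
```

View pics/w4.png

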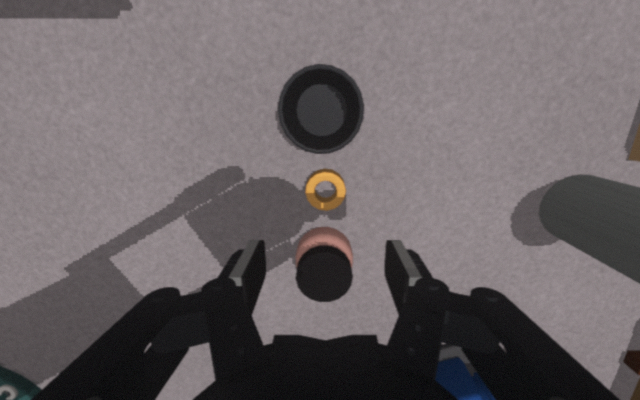

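The picture shows the brass ring at (326,191) between the cup and the jar, with clear room for both fingers on the x sides. I'll descend and grip.

Emit:
{"fn": "move_arm", "kwargs": {
  "increments": [
    [[-0.0022,0.0008,0.03],[0,0,0]],
    [[-0.0022,0.0008,0.075],[0,0,0]],
    [[-0.0022,0.0008,0.11],[0,0,0]],
    [[-0.0022,0.0008,0.126],[0,0,0]],
    [[-0.0022,0.0008,0.1355],[0,0,0]],
    [[-0.0022,0.0008,0.1355],[0,0,0]]
  ]
}}

```text
time: 11.05
position: [463.0, 328.3, 13.3]
tool_rot: [3.141, -0.0, 1.571]
contact_force: [-0.4, -0.4, 0.9]
opening: 0.753
finger_force: 0.0
```

Emit:
{"fn": "move_arm", "kwargs": {
  "increments": [
    [[0,0,0],[0,0,0]],
    [[0,0,0],[0,0,0]],
    [[0,0,0],[0,0,0]],
    [[0,0,0],[0,0,0]],
    [[0,0,0],[0,0,0]]
  ],
  "hand": 0.2,
  "force": 40
}}

```text
time: 11.68
position: [463.8, 328.9, 14.9]
tool_rot: [3.138, -0.002, 1.571]
contact_force: [0.6, -0.7, 6.3]
opening: 0.444
finger_force: 39.9
```

Emit:
{"fn": "move_arm", "kwargs": {
  "increments": [
    [[0,0,-0.02],[0,0,0]],
    [[0,0,-0.06],[0,0,0]],
    [[0,0,-0.11],[0,0,0]],
    [[0,0,-0.155],[0,0,0]],
    [[0,0,-0.18],[0,0,0]],
    [[0,0,-0.18],[0,0,0]]
  ]
}}

```text
time: 12.42
position: [463.7, 328.8, 195.6]
tool_rot: [3.137, -0.003, 1.571]
contact_force: [-0.6, 0.9, -0.6]
opening: 0.45
finger_force: 40.3
```

```bash
cat > held.py <<'E'
from h import *
def held(col):
    p=camera("wrist");C=cloud(p);s=manip.sense();T=R.from_euler("xyz",s["tool_rot"])
    L=T.inv().apply((C-s["position"]).reshape(-1,3)).reshape(C.shape)
    hsv=cv2.cvtColor(p["frame"],cv2.COLOR_BGR2HSV)
    m=cv2.inRange(hsv,(col[0],90,40),(col[1],255,255))>0
    m&=(np.abs(L[...,0])<40)&(np.abs(L[...,1])<40)&(L[...,2]<25)&(L[...,2]>-40)
    X=L[m];print(m.sum(),s["position"],s["tool_rot"],s["opening"])
    zt=np.percentile(X[:,2],10);print("z pct",np.percentile(X[:,2],[2,10,50,90,98]).round(1))
    t=(m&(L[...,2]<zt+4)).astype(np.uint8);P=L[t>0]
    print("topmin",P.min(0).round(1),P.max(0).round(1))
    A=np.c_[P[:,:2],np.ones(len(P))];print("plane",np.linalg.lstsq(A,P[:,2],rcond=None)[0])
    cs=max(cv2.findContours(t,0,1)[0],key=len)[:,0]
    print(cv2.minEnclosingCircle(L[cs[:,1],cs[:,0]][:,:2].astype(np.float32)))
    return p
E
python3 - <<'E'
from held import *
p=held((15,35));cv2.imwrite("pics/w5.png",p["frame"])
E
```

```text
3947 [462.72052707 328.20647243 193.07277384] [ 3.14039840e+00 -6.08085800e-04  1.57083619e+00] 0.4461261063114082
z pct [-5.4 -4.9 -3.8  6.  10.2]
topmin [-21.1 -17.6  -8.6] [19.1 20.7 -0.9]
plane [ 3.30004103e-03 -3.67172437e-03 -4.02640382e+00]
((-1.2204997539520264, 1.8490153551101685), 20.501237869262695)
```

View pics/w5.png

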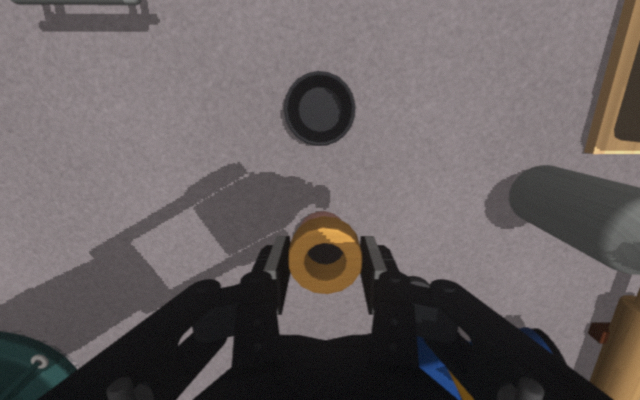

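The ring is held level, centred at about (-1,1) in the tool frame, with its underside 14 mm beyond the TCP. Moving over the shaft.

Emit:
{"fn": "move_arm", "kwargs": {
  "increments": [
    [[-0.02,0.008,0],[0,0,0]],
    [[-0.065,0.027,0],[0,0,0]],
    [[-0.115,0.048,0],[0,0,0]],
    [[-0.165,0.07,0],[0,0,0]],
    [[-0.215,0.091,0.005],[0,0,0]],
    [[-0.255,0.108,0.01],[0,0,0]],
    [[-0.276,0.117,0.015],[0,0,0]],
    [[-0.2817,0.1195,0.02],[0,0,0]],
    [[-0.2817,0.1195,0.02],[0,0,0]],
    [[-0.2817,0.1195,0.02],[0,0,0]],
    [[-0.2817,0.1195,0.02],[0,0,0]],
    [[-0.2817,0.1195,0.02],[0,0,0]]
  ]
}}

```text
time: 13.98
position: [582.1, 47.1, 173.3]
tool_rot: [3.141, -0.0, 1.572]
contact_force: [-0.5, -0.8, 0.3]
opening: 0.447
finger_force: 40.3
```

```bash
python3 - <<'E'
from held import *
p=held((15,35))
out=[cv2.resize(p["frame"][170:330,240:410],None,fx=3,fy=3,interpolation=2)]
for nm in("scene","side"):
    q=camera(nm);C=cloud(q);s=manip.sense()
    x,y=proj(q,[[583,45.5,145]])[0].astype(int);print(nm,x,y)
    cr=q["frame"][y-40:y+40,x-40:x+40];out.append(cv2.resize(cr,(480,480),interpolation=2)) 
    # brass ring points & shaft
    hsv=cv2.cvtColor(q["frame"],cv2.COLOR_BGR2HSV);m=(cv2.inRange(hsv,(15,100,60),(35,255,255))>0)&(np.hypot(C[...,0]-583,C[...,1]-45)<35)&(C[...,2]>142)
    X=C[m];print(m.sum(),X.min(0).round(1),X.max(0).round(1)) 
    np.save(f"pics/{nm}.npy",cr)
o=[cv2.resize(i,(260,260)) for i in out];cv2.imwrite("pics/c6.png",np.hstack(o))
E
```

```text
3881 [582.05383037  46.95856865 173.21743754] [ 3.14087915e+00 -1.77561111e-05  1.57165349e+00] 0.4435133064731139
z pct [-3.  -2.5 -1.4  8.  12.3]
topmin [-21.3 -18.5  -6.4] [18.6 19.8  1.5]
plane [ 5.94173300e-03 -4.33275800e-04 -1.64887771e+00]
((-1.3098130226135254, 0.9599741101264954), 20.264249801635742)
scene 317 199
127 [560.5  33.3 159.3] [598.8  68.1 181.2]
side 305 164
146 [561.   25.2 159.1] [601.4  62.2 179.8]
```

View pics/c6.png

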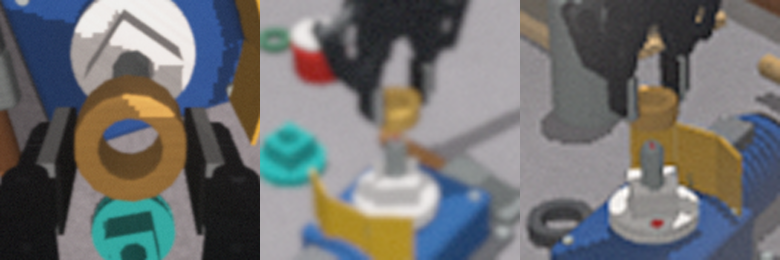

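The ring (at (130,140) in the left crop) hangs level over the shaft, and both side views agree. I'll lower it.

Emit:
{"fn": "move_arm", "kwargs": {
  "increments": [
    [[0,0.0,0.01],[0,0,0]],
    [[0,0,0.018],[0,0,0]],
    [[0,0,0.022],[0,0,0]],
    [[0,0,0.026],[0,0,0]],
    [[0,0,0.03],[0,0,0]],
    [[0,0,0.03],[0,0,0]]
  ]
}}

```text
time: 14.88
position: [581.9, 46.4, 142.4]
tool_rot: [-3.141, 0.0, 1.571]
contact_force: [0.3, -0.7, -0.7]
opening: 0.445
finger_force: 40.3
```

Emit:
{"fn": "move_arm", "kwargs": {
  "increments": [
    [[0,0,0.006],[0,0,0]],
    [[0,0,0.012],[0,0,0]],
    [[0,0,0.017],[0,0,0]],
    [[0,0,0.02],[0,0,0]],
    [[0,0,0.0225],[0,0,0]],
    [[0,0,0.0235],[0,0,0]],
    [[0,0,0.0235],[0,0,0]]
  ]
}}

```text
time: 15.75
position: [582.2, 46.4, 119.4]
tool_rot: [3.141, 0.0, 1.571]
contact_force: [-0.6, -0.2, -0.8]
opening: 0.446
finger_force: 40.3
```

Emit:
{"fn": "move_arm", "kwargs": {
  "increments": [
    [[0,0,0.0005],[0,0,0]],
    [[0,0,0.0005],[0,0,0]],
    [[0,0,0.0005],[0,0,0]],
    [[0,0,-0.03],[0,0,0]],
    [[0,0,-0.07],[0,0,0]],
    [[0,0,-0.1],[0,0,0]],
    [[0,0,-0.1],[0,0,0]],
    [[0,0,-0.1],[0,0,0]]
  ],
  "hand": 0.65
}}

```text
time: 16.75
position: [581.6, 46.4, 218.2]
tool_rot: [-3.14, -0.0, 1.571]
contact_force: [0.1, 1.2, -0.5]
opening: 0.652
finger_force: 0.0
```

```bash
cat > chk.py <<'E'
from h import *
def chk(zt):
  for nm in("wrist","scene","side"):
    p=camera(nm);C=cloud(p);Z=C[...,2];r=np.hypot(C[...,0]-583.3,C[...,1]-45.5)
    q=lambda m:(int(m.sum()),float(np.median(Z[m]).round(2))) if m.sum()>5 else None
    m=(r<22)&(r>9)&(Z>zt-6)&(Z<zt+4)
    print(nm,"case",q((r<50)&(r>38)&(Z>52)&(Z<68)),"rim",q((r<32)&(r>27)&(Z>75)&(Z<92)),"ring",q(m),"shaft",q((r<6)&(Z>130)&(Z<142)))
    X=C[m]
    if len(X)>30: print(np.linalg.lstsq(np.c_[X[:,:2]-[583.3,45.5],np.ones(len(X))],X[:,2],rcond=None)[0].round(3),X.min(0).round(1),X.max(0).round(1))
E
python3 -c "
from chk import *
chk(122);s=manip.sense();print(s['position'],s['tool_rot'],s['joint_positions'])"
```

```text
wrist case (2629, 60.85) rim (668, 80.84) ring (1113, 120.65) shaft (169, 135.83)
[ 1.00000e-03 -1.30000e-02  1.20559e+02] [563.6  25.7 116. ] [602.3  64.6 125.4]
scene case (114, 63.04) rim (63, 83.02) ring (91, 122.15) shaft (13, 137.23)
[-3.40000e-02 -3.80000e-02  1.22156e+02] [562.2  28.4 116.5] [602.4  66.5 125.3]
side case (205, 63.44) rim (94, 82.87) ring (91, 122.34) shaft (9, 136.72)
[2.50000e-02 5.70000e-02 1.22351e+02] [562.2  26.1 116.1] [600.   64.8 125.9]
[581.28342     46.41315549 217.26230713] [-3.13807963e+00 -6.97297744e-05  1.57074759e+00] [-1.75424367e-02  1.68576252e-01  1.32367866e+00  8.29410066e-06
  1.65285144e+00 -1.74931552e-02]
```

The brass ring lies flat on the boss. Next I'll go to the green ring.

Emit:
{"fn": "move_arm", "kwargs": {
  "increments": [
    [[-0.02,-0.005,0],[0,0,0]],
    [[-0.065,-0.018,0],[0,0,0]],
    [[-0.115,-0.031,0.01],[0,0,0]],
    [[-0.165,-0.045,0.02],[0,0,0]],
    [[-0.215,-0.059,0.03],[0,0,0]],
    [[-0.265,-0.072,0.04],[0,0,0]],
    [[-0.315,-0.086,0.05],[0,0,0]],
    [[-0.345,-0.094,0.06],[0,0,0]],
    [[-0.355,-0.097,0.067],[0,0,0]],
    [[-0.355,-0.097,0.067],[0,0,0]],
    [[-0.355,-0.097,0.067],[0,0,0]],
    [[-0.355,-0.097,0.067],[0,0,0]],
    [[-0.355,-0.097,0.067],[0,0,0]]
  ],
  "hand": 0.72
}}

```text
time: 18.52
position: [485.6, -307.8, 152.9]
tool_rot: [3.141, 0.001, 1.572]
contact_force: [-0.7, 0.8, -1.5]
opening: 0.722
finger_force: 0.0
```

```bash
python3 -c "
from ring import *
p=ring('thin_center',10,(484.7,-308.8),5,18)
for n in('oxide_tin_c','pinch_pot_c'):
    C=cloud(p);X=C[spotter.silhouettes(p,n)[0]['region']];print(n,X.min(0),X.max(0))
"
```

```text
0.97 [306.3, 163.8, 347.4, 204.7] [ 487.8 -305.3    8.6]
((488.46051025390625, -307.8962097167969), 19.92328453063965) ((488.50421142578125, -307.72247314453125), (38.779632568359375, 38.70549774169922)) z 8.60975620676939
[ 485.51752705 -307.97932318  152.76499035] [3.14094271e+00 3.69810620e-04 1.57200541e+00] array([-6.63944253e-01,  1.73953565e-01,  1.44624609e+00,  1.10294431e-04,
        1.52065337e+00, -6.65158940e-01])
tool shift [0.1 2.9 0. ]
oxide_tin_c [ 449.33076085 -269.41752361   -1.88473068] [ 506.40492551 -204.61627428  286.34182041]
pinch_pot_c [ 477.65504714 -446.56514782   -3.84700219] [ 553.89329735 -232.27918515  286.34182041]
```

Emit:
{"fn": "move_arm", "kwargs": {
  "increments": [
    [[0,0.0023,0.03],[0,0,0]],
    [[0,0.0023,0.075],[0,0,0]],
    [[0,0.0023,0.11],[0,0,0]],
    [[0,0.0023,0.13],[0,0,0]],
    [[0,0.0023,0.1408],[0,0,0]],
    [[0,0.0023,0.1408],[0,0,0]]
  ]
}}

```text
time: 19.48
position: [487.2, -308.4, 11.1]
tool_rot: [-3.141, -0.001, 1.571]
contact_force: [0.2, 0.2, 0.3]
opening: 0.72
finger_force: 0.0
```

Emit:
{"fn": "move_arm", "kwargs": {
  "increments": [
    [[0,0,0],[0,0,0]],
    [[0,0,0],[0,0,0]],
    [[0,0,0],[0,0,0]],
    [[0,0,0],[0,0,0]],
    [[0,0,0],[0,0,0]]
  ],
  "hand": 0.2,
  "force": 40
}}

```text
time: 20.1
position: [488.5, -309.4, 13.4]
tool_rot: [3.139, 0.002, 1.571]
contact_force: [-0.3, 0.3, 5.6]
opening: 0.431
finger_force: 40.5
```

Emit:
{"fn": "move_arm", "kwargs": {
  "increments": [
    [[0,0,-0.02],[0,0,0]],
    [[0,0,-0.06],[0,0,0]],
    [[0,0,-0.11],[0,0,0]],
    [[0,0,-0.155],[0,0,0]],
    [[0,0,-0.18],[0,0,0]],
    [[0,0,-0.18],[0,0,0]],
    [[0,0,-0.18],[0,0,0]],
    [[0,0,-0.18],[0,0,0]]
  ]
}}

```text
time: 21.1
position: [486.5, -307.9, 189.0]
tool_rot: [-3.138, -0.003, 1.571]
contact_force: [0.2, 0.0, -1.4]
opening: 0.432
finger_force: 40.1
```

```bash
python3 - <<'E'
from held import *
p=held((40,95));cv2.imwrite("pics/w7.png",cv2.resize(p["frame"][200:340,240:410],None,fx=3,fy=3))
E
```

```text
1600 [ 486.62915649 -308.00988925  189.25861721] [-3.13854388e+00 -2.45844222e-03  1.57080908e+00] 0.4320216062113634
z pct [3.9 4.2 5.  5.8 6.4]
topmin [-16.6 -17.6   3.1] [20.8 18.6  8.1]
plane [4.92168786e-04 2.03105307e-03 5.03501322e+00]
((2.1786205768585205, 0.8348954319953918), 19.03196907043457)
```

View pics/w7.png

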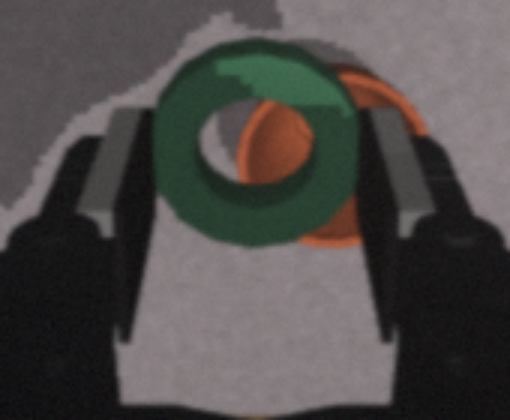

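The green ring is held level, about 2 mm forward in tool x. Carrying it over the shaft.

Emit:
{"fn": "move_arm", "kwargs": {
  "increments": [
    [[0.02,0.005,0],[0,0,0]],
    [[0.065,0.018,0],[0,0,0]],
    [[0.115,0.031,0],[0,0,0]],
    [[0.165,0.045,0],[0,0,0]],
    [[0.215,0.058,0],[0,0,0]],
    [[0.265,0.072,0],[0,0,0]],
    [[0.31,0.084,0.005],[0,0,0]],
    [[0.34,0.093,0.01],[0,0,0]],
    [[0.3518,0.0956,0.019],[0,0,0]],
    [[0.3518,0.0956,0.019],[0,0,0]],
    [[0.3518,0.0956,0.019],[0,0,0]],
    [[0.3518,0.0956,0.019],[0,0,0]],
    [[0.3518,0.0956,0.019],[0,0,0]]
  ]
}}

```text
time: 22.78
position: [583.1, 42.3, 173.0]
tool_rot: [3.141, 0.0, 1.569]
contact_force: [0.2, -0.1, 0.1]
opening: 0.434
finger_force: 40.1
```

```bash
python3 - <<'E'
from held import *
p=held((40,95))
for nm in("scene","side"):
    q=camera(nm);C=cloud(q)
    hsv=cv2.cvtColor(q["frame"],cv2.COLOR_BGR2HSV);m=(cv2.inRange(hsv,(40,60,25),(95,255,255))>0)&(np.hypot(C[...,0]-583,C[...,1]-45)<35)&(C[...,2]>142)
    X=C[m];print(m.sum(),X.min(0).round(1),X.max(0).round(1))
E
```

```text
2008 [583.07054346  42.46251695 172.89978797] [3.14090996e+00 7.82511988e-05 1.56956851e+00] 0.43028195313366274
z pct [3.4 3.9 4.6 5.5 6.8]
topmin [-18.8 -17.6   2.8] [20.7 19.1  7.8]
plane [-4.34394227e-03  2.50137501e-03  4.66705501e+00]
((0.9596732258796692, 0.5251034498214722), 19.78749656677246)
1211 [563.4  10.8 163.5] [617.8  80.  531.1]
389 [548.   10.1 161.1] [604.8  74.  529.7]
```

Emit:
{"fn": "move_arm", "kwargs": {
  "increments": [
    [[0.002,-0.0005,0.005],[0,0,0]],
    [[0.002,-0.0005,0.014],[0,0,0]],
    [[0.002,-0.0005,0.02],[0,0,0]],
    [[0.002,-0.0005,0.024],[0,0,0]],
    [[0.002,-0.0005,0.028],[0,0,0]],
    [[0.002,-0.0005,0.03],[0,0,0]],
    [[0.002,-0.0005,0.03],[0,0,0]]
  ]
}}

```text
time: 23.8
position: [582.5, 45.2, 142.5]
tool_rot: [3.142, -0.0, 1.571]
contact_force: [-0.1, -0.9, -1.0]
opening: 0.431
finger_force: 40.1
```

Emit:
{"fn": "move_arm", "kwargs": {
  "increments": [
    [[0,0,0.003],[0,0,0]],
    [[0,0,0.005],[0,0,0]],
    [[0,0,0.0065],[0,0,0]],
    [[0,0,0.0065],[0,0,0]],
    [[0,0,0.0065],[0,0,0]]
  ]
}}

```text
time: 24.42
position: [582.5, 45.2, 136.1]
tool_rot: [3.141, 0.0, 1.571]
contact_force: [0.5, -1.8, 1.1]
opening: 0.43
finger_force: 40.1
```

Emit:
{"fn": "move_arm", "kwargs": {
  "increments": [
    [[0,0,0],[0,0,0]],
    [[0,0,0],[0,0,0]],
    [[0,0,0],[0,0,0]],
    [[0,0,-0.02],[0,0,0]],
    [[0,0,-0.05],[0,0,0]],
    [[0,0,-0.09],[0,0,0]],
    [[0,0,-0.09],[0,0,0]],
    [[0,0,-0.09],[0,0,0]],
    [[0,0,-0.09],[0,0,0]]
  ],
  "hand": 0.65
}}

```text
time: 25.55
position: [581.7, 45.2, 224.1]
tool_rot: [-3.138, -0.0, 1.571]
contact_force: [0.4, -0.3, 0.4]
opening: 0.651
finger_force: 0.0
```

```bash
python3 - <<'E'
from chk import *
chk(132)
p=camera("wrist");q=camera("side")
x,y=proj(q,[[583,45.5,115]])[0].astype(int)
cv2.imwrite("pics/c8.png",np.hstack([cv2.resize(p["frame"][80:240,240:440],(500,400)),cv2.resize(q["frame"][y-35:y+35,x-25:x+25],(286,400))]))
E
```

```text
wrist case (2482, 60.9) rim (637, 80.86) ring (1216, 130.62) shaft (165, 135.93)
[-1.00000e-03 -1.00000e-02  1.30524e+02] [563.9  27.1 126. ] [602.7  66.5 132.9]
scene case (110, 62.91) rim (59, 82.9) ring (100, 132.47) shaft (12, 136.87)
[-4.80000e-02 -4.80000e-02  1.32264e+02] [563.7  30.2 126.5] [602.1  67.1 135.3]
side case (211, 63.32) rim (91, 82.7) ring (106, 131.94) shaft (10, 137.22)
[5.50000e-02 9.00000e-02 1.32221e+02] [561.7  25.9 126.3] [598.6  64.2 136. ]
```

View pics/c8.png

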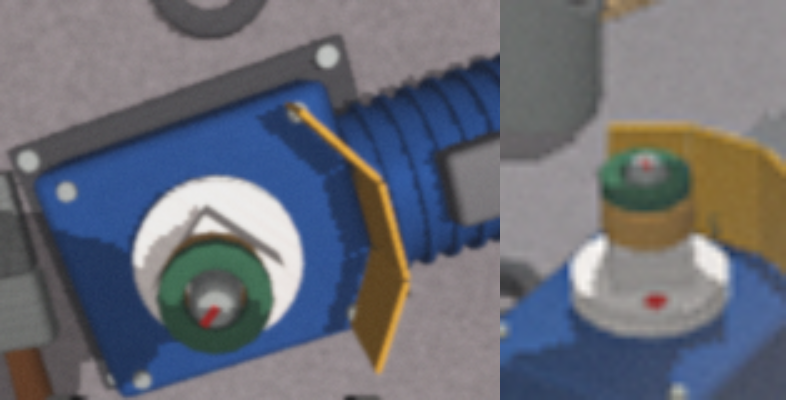

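The pictures show the pulley home, with the brass ring and then the green ring stacked flat at the expected heights (82, 122 and 132 mm). The gripper is clear, so I'm handing in.

```bash
python3 -c "
from rig import manip
print(manip.sign_off())"
```

```text
the job is handed in; nothing more can be done
None
```

The job is handed in at about 26 s: the pulley is turned over its key and home on the shoulder, with the brass spacer flat on it and the green spacer flat on top, and I touched nothing else on the table.

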